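# Third hand: hold a bracket against a sprung fence

### The job

Lift the T-shaped aluminium bracket out of the cream tray, lower it onto the bed of the clamping jig with its flange facing the sprung fence, centred and square, and push it forward against the fence until the fence's pointers stand between the two marks on the scales (about 10 N). Finish while holding it there, still gripped and pressing steadily, so that a colleague can put the screws in; do not ram the fence back to its end stop, and leave the bushing and the other things where they are.

Things in the scene. Friction and masses are not known exactly. Their poses are not given: they have to be found in the camera images.
- bracket_mid (a point): Grip point of the loose aluminium T-bracket: middle of its grip rib, half-way up (26 mm above the underside). x forward through the flange, y left, z up; at the start x points away from the robot within 0.65 rad. Rib 20 mm thick (y), 30 mm back to 22 mm ahead of this point, 52 mm tall. The flat front face of the flange is 30 mm ahead of this point.
- bracket: The same bracket, about 0.18 kg, standing upright in the tray; origin at its underside, straight below the grip point; same axes. Its flange, at the rib's front end, is 60 mm wide (y), 8 mm thick, 52 mm tall, with two screw holes.
- tray: Cream tray with sloping walls, fixed to the worktop, about 141 x 214 mm (x, y) over the rim, 40 mm tall, free inside about 108 x 180 mm. A black rubber liner in it, its top 17 mm above the worktop, carries the bracket and the bushing. Origin: centre of its underside.
- jig: Grey clamping jig fixed to the worktop: bed plate 150 x 120 mm (x, y), its top 12 mm above the worktop, and a grey housing 84 mm wide (y) on its far (+x) end, top 58 mm above the worktop, that carries the sprung fence. Origin: centre of the underside. x points along the pressing direction, towards the housing.
- fence_face (a point): Middle of the front face of the sprung aluminium fence (60 mm wide, 10 mm thick, from 1 to 47 mm above the bed), 26 mm above the bed: level with the bracket's grip point when the bracket stands on the bed. x points into the fence, the way to press; moves with the fence. At rest 19 mm ahead of the jig's origin.
- fence: The sprung fence itself; same origin and axes as fence_face.
- fence_slide (a joint): How far the fence is pushed back, m: 0 at rest, end stop at 0.020. A spring resists with 1 N per mm (1000 N/m, no preload): 10 mm is 10 N. A thin pointer at each side of the fence, level with its front face, runs along a white scale on the bed; each scale's two black marks stand at 6 mm (6 N) and 14 mm (14 N).
- bushing: Loose steel flanged bushing, 28 mm diameter, 24 mm tall, standing at the left (+y) end of the tray. Origin at its underside. Leave it.
- bottle_a: Dropper bottle with a black cap, 33 mm wide, 95 mm tall, loose, at the back left. Origin at its underside. Leave it.
- bottle_b: A second such dropper bottle. Leave it.
- dish: Empty clear petri dish, 55 mm diameter, 15 mm tall, loose, at the back left. Leave it.
- marker: Black marker pen, 13 x 132 x 15 mm, loose, lying along the near edge of the worktop. Leave it.

How it is judged:
By the outcome, as a careful person would: the job done as asked, in the order asked, and still so for the second after the job is handed in, while the arm keeps its last pose, push and grip.
It also fails if it takes over 51 s, if anything falls off the work surface, if the arm or the gripper's body presses on something with over 40 N, if the wrist force passes 120 N, or if a joint passes its speed limit or range.

### The arm

A 6-joint arm with a two-finger parallel gripper is mounted at the origin on a cart in front of the work surface, level with it; the furniture and walls round the work are solid. World frame = base frame: x ahead of the robot, y to its left, z up, the work surface at z = 0. Lengths are in mm, angles in rad, forces in N, time in s.
With the tool pointing down it reaches from about 275 to 875 mm from the base axis. Payload 12.5 kg.
Tool frame: the origin (TCP) lies between the finger pads; the fingertips stand 14 mm ahead of it and the grasp point (between the pads) lies 5 mm behind it; z points along the fingers, y is the direction in which the jaws open and shut (so a half turn about z gives the same grasp; the last joint's range is limited). The gripper opens to 85 mm and grips with 20 to 120 N. Pads are 22 mm wide; open, the fingers measure 114 mm over their backs; the gripper's body (76 mm by 85 mm) begins 54 mm behind the grasp point. The pads swing forward as they close: fully open they stand 13 mm farther back than shut.
Start: joints at [-0.085, 0.351, 1.652, -0, 1.139, -0.085], TCP at [549.986, 0.027, 210.59] pointing down, gripper open.
Joint ranges: [-2.75, 2.75], [-0.79, 2.1], [0.01, 2.65], [-1.57, 4.71], [0.07, 3.14], [-2.87, 2.87]. Speed limits (rad/s): [2.22, 2.22, 2.79, 3.14, 3.14, 3.14].

### API

Orientations are given as a rotation vector (axis times angle).
In Python, from workcell import bot gives the robot as it stands.
- The arm moves only by the tool servo_tool, never from a script. Its argument "series" is one flat list of numbers, 5 for each row, row after row: the shift along the tool's x, y, z in m, then the turn about the tool's z in rad, then the finger opening in m, from 0 to 0.0854. In form: [x, y, z, roll, claw, x, y, z, roll, claw, ...]. A call has 1 to 5 rows; each row shifts and turns the pose as measured when the row begins, along the tool's axes as they then stand; what a row does not reach is not made up. A row lasts 1/8 s, in which the tool goes at most 62.5 mm and 10.7 degrees, less where a joint would pass 70% of its speed; a pose out of reach is approached as far as the arm can. A call with a gripper value outside its range is refused whole. The fingers move at their own pace and stop on an object; the grip force is fixed at half the most. Time passes only in rows, so rows that do not move let the fingers close. It gives the time, the measured TCP pose, the force and the opening at its end, in the units of the state.
- bot.sense(): the state, without advancing time (a new reading comes with each control period).
- bot.get_image(name): name is "scene" or "side" or "wrist"; returns (picture, depth): 420x560x3 uint8, red, green, blue; 420x560 float32, mm along the optical axis (not along the pixel's ray), 0 where there is no reading.
- bot.get_calibration(name): a dict with "fx", "fy", "cx", "cy" (pixels), "R" (3x3) and "t" (3): a world point X has camera coordinates R X + t; the wrist camera has in their place "hand_eye" (4x4, takes a point from camera to tool coordinates, whose origin is the TCP and whose axes are the flange's). Camera axes: x right, y down, z forward; pixel columns grow to the right and rows downward; lengths in mm; the calibration is good to about 2 mm. A picture is of the moment at which its call begins: read the wrist's pose just before it. get_calibration takes no time and is no camera call.
- bot.hand_in(): hands the job in, once; it reports no verdict.
Trained networks look in the newest picture that a camera, given by its name, has taken for a name from the list of things; names that differ only in an ending like _2 or _b are one class to them, and where a whole thing is asked for, a point or a joint stands for the part that bears it (a point fixed in the world has none). Each returns a list of dicts, best first, with "conf" (0 to 1); they miss things now and then, are a little off and sometimes report something else, mostly with a low value. They report only what shows in the picture. A call takes as long as a camera call.
- bot.find_in(target, camera): "point" ([column, row] in pixels, amid what is visible of it).
- bot.trace(target, camera): "pixels" (420x560 bool, what is visible of it) and "point" ([column, row] in pixels, amid what is visible of it).
- bot.tip_of(target, camera): "point" ([column, row] in pixels: a listed point, or the origin of a listed thing).
The state is a dict: "time": time; "joint_pos": joint angles; "dq": joint speeds; "joint_torque": joint torques, N m; "position": TCP position; "eef_rot": TCP orientation; "contact_force": force on the tool from outside, world axes, zero at the start; "ft_torque": the same for the moment, N m; "gripper_width": finger opening in mm.
Only numpy, scipy, OpenCV 4.12 (cv2) and the standard library are available. Lean on these libraries where they do the work, as an engineer would, in place of code of your own. Each camera call takes 0.05 s, during which the arm holds its last target.

## Working session

There is one attempt and no reset: what is moved stays moved. The work goes in short steps, Python scripts to look and compute and a tool call to move; the robot and the scene stay as the last step left them, time stands still between calls to the robot, and variables do not carry over. Pictures are saved under pics/ and viewed, and the job is handed in when it is done.

Besides the shell and the picture viewer there is one more tool, called after ">>>" by a JSON object that holds its "op" and its "data", one argument or row to a line. servo_tool: Moves the arm, as the interface text tells. Its arguments: {"type":"object","properties":{"series":{"type":"array"}},"required":["series"]}

```bash
mkdir -p pics; ls; cat > h.py <<'E'
import numpy as np, cv2
from scipy.spatial.transform import Rotation as Ro
from workcell import bot
def world(cam,K,px,depth,st=None):
    u,v=px
    c=np.array([(u-K['cx'])/K['fx']*depth,(v-K['cy'])/K['fy']*depth,depth])
    if cam=='wrist':
        H=np.array(K['hand_eye']); p=H[:3,:3]@c+H[:3,3]
        return Ro.from_rotvec(st['eef_rot']).as_matrix()@p+np.array(st['position'])
    return np.array(K['R']).T@(c-np.array(K['t']))
def cloud(cam,K,D,st=None):
    v,u=np.mgrid[0:D.shape[0],0:D.shape[1]]
    c=np.stack([(u-K['cx'])/K['fx']*D,(v-K['cy'])/K['fy']*D,D],-1)
    if cam=='wrist':
        H=np.array(K['hand_eye']); p=c@H[:3,:3].T+H[:3,3]
        return p@Ro.from_rotvec(st['eef_rot']).as_matrix().T+np.array(st['position'])
    return (c-np.array(K['t']))@np.array(K['R'])
E
python3 - <<'E'
from h import *
st=bot.sense(); print(st)
for c in ['scene','wrist']:
    I,D=bot.get_image(c); cv2.imwrite(f'pics/{c}0.png',I[...,::-1]); np.save(f'{c}0.npy',D); 
    K=bot.get_calibration(c);print(K)
    for t in ['bracket_mid','fence_face','jig'] :
        for r in bot.tip_of(t,c)[:2]: print(c,t,r)
E
```

```text
pics
{'time': 0.0, 'joint_pos': array([-8.46108509e-02,  3.51256344e-01,  1.65242791e+00, -7.62975275e-06,
        1.13910366e+00, -8.46094461e-02]), 'dq': array([-0.00159595,  0.00059135, -0.00062699,  0.00054343,  0.00054888,
       -0.0011718 ]), 'joint_torque': array([ 1.33101348e-03, -5.06107914e+01, -2.91406649e+01,  6.01447425e-06,
        4.57781483e-03,  4.96419239e-05]), 'position': array([5.49641102e+02, 4.80605215e-02, 2.10045972e+02]), 'eef_rot': array([-2.22079647e+00, -2.22080045e+00,  1.21862383e-03]), 'contact_force': array([ 0.53374557,  0.84347275, -0.17996138]), 'ft_torque': array([-0.04627045, -0.03133837,  0.00579233]), 'gripper_width': 85.13959222744829}
{'fx': 467.420915906981, 'fy': 467.420915906981, 'cx': 275.75300221082136, 'cy': 205.17213446159738, 'R': array([[ 0.6815814 , -0.73159225,  0.01481777],
       [-0.42948212, -0.41635425, -0.80137023],
       [ 0.59244569,  0.53983508, -0.59798511]]), 't': array([-381.67995348,  288.37542957,  684.92658572])}
scene bracket_mid {'point': [327.9, 257.8], 'conf': 0.68}
scene bracket_mid {'point': [221.7, 196.9], 'conf': 0.54}
scene fence_face {'point': [220.1, 199.6], 'conf': 0.68}
scene jig {'point': [217.5, 213.5], 'conf': 0.6}
scene jig {'point': [330.7, 256.9], 'conf': 0.5}
{'fx': 352.88762681530767, 'fy': 352.88762681530767, 'cx': 287.99844187228206, 'cy': 205.8401340361611, 'hand_eye': array([[-4.89595961e-04, -9.56241887e-01, -2.92576852e-01,
         7.36373407e+01],
       [ 9.99999868e-01, -4.23280326e-04, -2.89966614e-04,
        -7.80406623e-01],
       [ 1.53436196e-04, -2.92576956e-01,  9.56241968e-01,
        -1.63047645e+02],
       [ 0.00000000e+00,  0.00000000e+00,  0.00000000e+00,
         1.00000000e+00]])}
wrist bracket_mid {'point': [265.5, 331.1], 'conf': 0.61}
wrist fence_face {'point': [258.0, 30.1], 'conf': 0.89}
wrist fence_face {'point': [260.2, 295.1], 'conf': 0.45}
wrist jig {'point': [244.0, 39.8], 'conf': 0.57}
```

View pics/scene0.png

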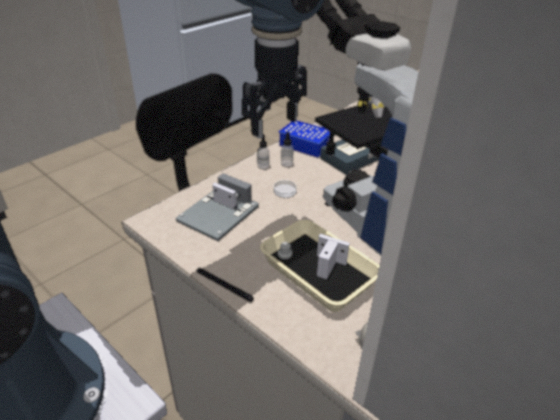

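View pics/wrist0.png

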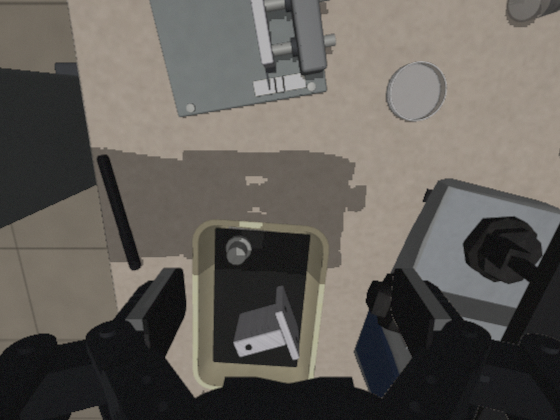

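The wrist view shows the bracket at about (265,330), its flange on the image right, which is world +x. The jig is at the top, only partly visible.

```bash
python3 - <<'E'
from h import *
st=bot.sense(); D=np.load('wrist0.npy'); K=bot.get_calibration('wrist')
P=cloud('wrist',K,D,st)
ok=D>0
def rep(name,m):
    q=P[m][:,:2].astype(np.float32); z=P[m][:,2]
    print(name,m.sum(),np.median(z),q.min(0),q.max(0),cv2.minAreaRect(q))
v,u=np.mgrid[0:420,0:560]
m=ok&(u>225)&(u<305)&(v>280)&(v<365)&(P[...,2]>63)&(P[...,2]<75)
rep('bracket top',m)
q=P[m][:,:2]
# T fit: template matching by optimisation
from scipy.optimize import differential_evolution
from scipy.spatial import cKDTree
gx,gy=np.meshgrid(np.arange(-30,30.1,1),np.arange(-30,30.1,1))
T=np.c_[gx.ravel(),gy.ravel()]
T=T[(abs(T[:,1])<=10)|(T[:,0]>=22)]
tq=cKDTree(q)
def cost(p):
    c,s=np.cos(p[2]),np.sin(p[2]); t=T@np.array([[c,s],[-s,c]])+p[:2]
    a=np.minimum(tq.query(t)[0],6).mean(); b=np.minimum(cKDTree(t).query(q)[0],6).mean(); return a+b
c0=q.mean(0)
r=differential_evolution(cost,[(c0[0]-30,c0[0]+30),(c0[1]-30,c0[1]+30),(-.8,.8)],seed=0,maxiter=60,popsize=10)
print('bracket fit',r.x,r.fun)
# jig bed
m=ok&(v<120)&(u>140)&(u<335)&(P[...,2]>9)&(P[...,2]<15); rep('bed',m)
m=ok&(v<120)&(u>140)&(u<345)&(P[...,2]>52)&(P[...,2]<66); rep('fence+housing',m)
for nm in ['scene']:
    K=bot.get_calibration(nm); Ps=cloud(nm,K,np.load('scene0.npy')); Ds=np.load('scene0.npy')
    m=(Ds>0)&(u>160)&(u<270)&(v>165)&(v<245)&(Ps[...,2]>8)&(Ps[...,2]<16); 
    q=Ps[m][:,:2].astype(np.float32); print('bed scene',len(q),cv2.minAreaRect(q),q.mean(0))
    m=(Ds>0)&(u>160)&(u<270)&(v>165)&(v<245)&(Ps[...,2]>53)&(Ps[...,2]<66);q=Ps[m][:,:2].astype(np.float32); print(len(q),cv2.minAreaRect(q))
    m=(Ds>0)&(u>310)&(u<355)&(v>225)&(v<280)&(Ps[...,2]>63)&(Ps[...,2]<76);q=Ps[m][:,:2].astype(np.float32); print(len(q),cv2.minAreaRect(q),q.mean(0))
E
```

```text
bracket top 1382 68.37757692541605 [ 492.1511  -186.92017] [ 559.4698 -128.3765] ((522.985595703125, -165.39663696289062), (59.88278579711914, 60.86607360839844), 17.998058319091797)
bracket fit [ 5.23074888e+02 -1.65077860e+02  3.17094432e-01] 0.8781209250635436
bed 12770 11.929931525632185 [421.81485  56.42255] [586.23474 159.3405 ] ((504.04376220703125, 119.50292205810547), (150.2841339111328, 104.72015380859375), 9.414745330810547)
fence+housing 2733 58.041067399544545 [518.8137   94.60904] [581.09656 148.77611] ((550.2467651367188, 122.69863891601562), (54.24242401123047, 59.76313018798828), 9.22725772857666)
bed scene 1732 ((574.5128173828125, 138.18783569335938), (294.8116760253906, 122.1339340209961), 9.538455963134766) [488.64197 117.97185]
306 ((549.3463134765625, 133.7041015625), (56.22932815551758, 82.88440704345703), 10.227779388427734)
335 ((524.527587890625, -166.07867431640625), (62.78400802612305, 59.129432678222656), 17.557659149169922) [ 528.6452 -165.4159]
```

>>> {"op": "servo_tool", "data": {
  "series": [-0.04,-0.0065,0,0,0.0854,-0.04,-0.0065,0,0,0.0854,-0.04,-0.0065,0,0,0.06,-0.04,-0.0065,0,0,0.045,0,0,0,0.179,0.045]
}}

```text
time: 1.02
position: [523.4, -164.5, 210.5]
eef_rot: [2.412, 2.013, 0.0]
contact_force: [-0.0, 0.7, -0.1]
gripper_width: 45.0
```

>>> {"op": "servo_tool", "data": {
  "series": [0,0,0,0.179,0.045,0,0,0,0.179,0.045,0,0,0,0.179,0.045,0,0,0,0.179,0.045,0,0,0,0.179,0.045]
}}

```text
time: 1.65
position: [523.0, -165.4, 210.4]
eef_rot: [3.057, 0.723, 0.0]
contact_force: [-0.0, 0.1, -0.0]
gripper_width: 45.0
```

>>> {"op": "servo_tool", "data": {
  "series": [0,0,0,0.179,0.045,0,0,0,0,0.045]
}}

```text
time: 1.9
position: [523.0, -165.4, 210.4]
eef_rot: [3.111, 0.438, 0.0]
contact_force: [0.1, -0.3, -0.6]
gripper_width: 44.9
```

```bash
cat >> h.py <<'E'
def pose(st):
    R=Ro.from_rotvec(st['eef_rot']).as_matrix(); 
    print('t',st['time'],'pos',np.round(st['position'],1),'xyaw',round(float(np.arctan2(R[1,0],R[0,0])),4),'z',np.round(R[:,2],3),'F',np.round(st['contact_force'],1),'w',round(st['gripper_width'],1)); return R
def fitT(q):
    from scipy.optimize import differential_evolution
    from scipy.spatial import cKDTree
    gx,gy=np.meshgrid(np.arange(-30,30.1,1),np.arange(-30,30.1,1))
    T=np.c_[gx.ravel(),gy.ravel()]; T=T[(abs(T[:,1])<=10)|(T[:,0]>=22)]
    tq=cKDTree(q)
    def cost(p):
        c,s=np.cos(p[2]),np.sin(p[2]); t=T@np.array([[c,s],[-s,c]])+p[:2]
        return np.minimum(tq.query(t)[0],6).mean()+np.minimum(cKDTree(t).query(q)[0],6).mean()
    c0=q.mean(0)
    r=differential_evolution(cost,[(c0[0]-30,c0[0]+30),(c0[1]-30,c0[1]+30),(-.8,.8)],seed=0,maxiter=60,popsize=10)
    return r.x,r.fun
E
python3 - <<'E'
from h import *
st=bot.sense(); R=pose(st); print(st['joint_pos'])
I,D=bot.get_image('wrist'); cv2.imwrite('pics/w1.png',I[...,::-1]); np.save('w1.npy',D)
K=bot.get_calibration('wrist'); P=cloud('wrist',K,D,st)
t=bot.trace('bracket','wrist'); print([(r['conf'],r['point']) for r in t])
m=t[0]['pixels']&(D>0)&(P[...,2]>63)&(P[...,2]<75); q=P[m][:,:2]
print(m.sum(),fitT(q))
t=bot.trace('tray','wrist'); m=t[0]['pixels']&(D>0)&(P[...,2]>34)&(P[...,2]<45)
print(cv2.minAreaRect(P[m][:,:2].astype(np.float32)),P[m].min(0),P[m].max(0))
E
```

```text
t 1.9 pos [ 523.  -165.4  210.4] xyaw 0.2799 z [ 0. -0. -1.] F [ 0.1 -0.3 -0.6] w 44.9
[-3.91240188e-01  3.48220664e-01  1.65596952e+00  3.30726164e-05
  1.13732089e+00  8.99626112e-01]
[]Traceback (most recent call last):
  File "<stdin>", line 6, in <module>
IndexError: list index out of range
```

```bash
sleep 0
```

```text
(no output)
```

View pics/w1.png

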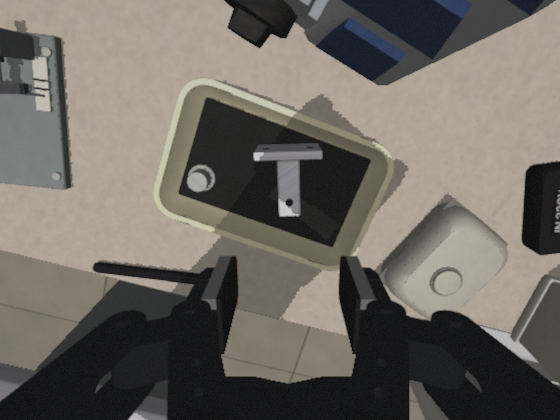

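The bracket is at about (288,180), with its flange at the top of the image (forward). The rib is nearly aligned with the tool.

```bash
python3 - <<'E'
from h import *
st=bot.sense(); R=pose(st); D=np.load('w1.npy')
K=bot.get_calibration('wrist'); P=cloud('wrist',K,D,st); v,u=np.mgrid[0:420,0:560]
m=(u>240)&(u<335)&(v>135)&(v<225)&(D>0)&(P[...,2]>63)&(P[...,2]<75); q=P[m][:,:2]
f=fitT(q)[0]; print(m.sum(),f)
m=(u>140)&(u<410)&(v>65)&(v<280)&(D>0)&(P[...,2]>36)&(P[...,2]<43)
print(cv2.minAreaRect(P[m][:,:2].astype(np.float32)),P[m].min(0),P[m].max(0))
d=f[:2]-st['position'][:2]; print('tool shift',R[:2,:2].T@d,'roll',-(f[2]-np.arctan2(R[1,0],R[0,0])))
E
```

```text
t 2.0 pos [ 523.  -165.4  210.4] xyaw 0.2831 z [ 0. -0. -1.] F [ 0.4 -0.2 -0.4] w 44.7
1916 [ 5.23333700e+02 -1.65874055e+02  3.04142351e-01]
((539.6737670898438, -181.40834045410156), (270.96160888671875, 196.0262451171875), 86.45812225341797) [ 438.68216386 -312.69195297   36.00105141] [636.27993018 -41.92458835  42.99798683]
tool shift [0.23240823 0.5649546 ] roll -0.021041055334500014
```

>>> {"op": "servo_tool", "data": {
  "series": [0,0.0005,0.045,-0.021,0.045,0,0,0.045,0,0.045,0,0,0.045,0,0.045,0,0,0.025,0,0.045,0,0,0.011,0,0.045]
}}

```text
time: 2.62
position: [524.9, -166.6, 36.2]
eef_rot: [3.098, 0.505, 0.007]
contact_force: [-0.2, 0.1, -0.1]
gripper_width: 44.7
```

```bash
python3 - <<'E'
from h import *
pose(bot.sense())
I,D=bot.get_image('wrist'); cv2.imwrite('pics/w2.png',I[...,::-1])
I,D=bot.get_image('side'); cv2.imwrite('pics/s2.png',I[...,::-1])
E
```

```text
t 2.625 pos [ 524.9 -166.6   36.2] xyaw 0.3232 z [ 0.005 -0.002 -1.   ] F [-0.2  0.1 -0.1] w 44.7
```

View pics/w2.png

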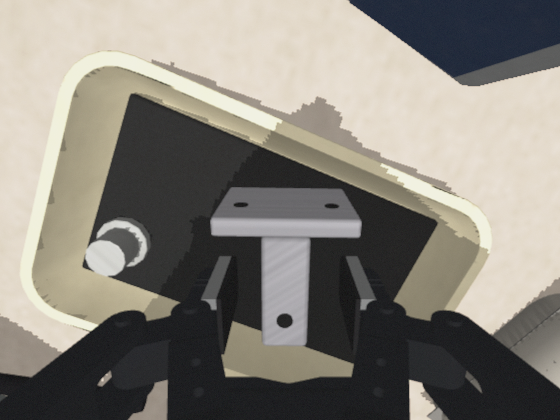

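View pics/s2.png

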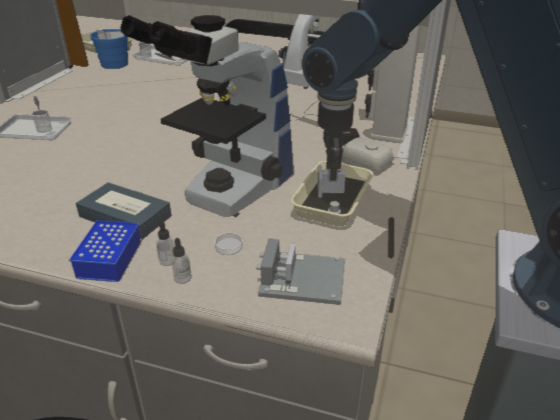

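The fingers straddle the rib (262–310 px) evenly and nothing touches. I'll close now.

>>> {"op": "servo_tool", "data": {
  "series": [0,0,-0.001,0,0.02,0,0,0,0,0.01,0,0,0,0,0.005,0,0,0,0,0.005,0,0,0,0,0.005]
}}

```text
time: 3.35
position: [526.4, -167.2, 40.8]
eef_rot: [3.096, 0.505, 0.013]
contact_force: [0.2, 0.3, -2.1]
gripper_width: 17.8
```

>>> {"op": "servo_tool", "data": {
  "series": [0,0,-0.015,0,0.005,0,0,-0.03,0,0.005,0,0,-0.04,0,0.005,0,0,-0.04,0,0.005,0,0,0,0,0.005]
}}

```text
time: 3.98
position: [525.4, -166.8, 173.3]
eef_rot: [3.095, 0.505, 0.015]
contact_force: [-0.4, 0.6, -3.2]
gripper_width: 18.0
```

```bash
python3 - <<'E'
from h import *
pose(bot.sense())
I,D=bot.get_image('wrist'); cv2.imwrite('pics/w3.png',I[...,::-1])
I,D=bot.get_image('scene'); cv2.imwrite('pics/sc3.png',I[...,::-1])
E
```

```text
t 3.975 pos [ 525.4 -166.8  173.3] xyaw 0.3238 z [ 0.01  -0.004 -1.   ] F [-0.4  0.6 -3.2] w 18.0
```

View pics/w3.png

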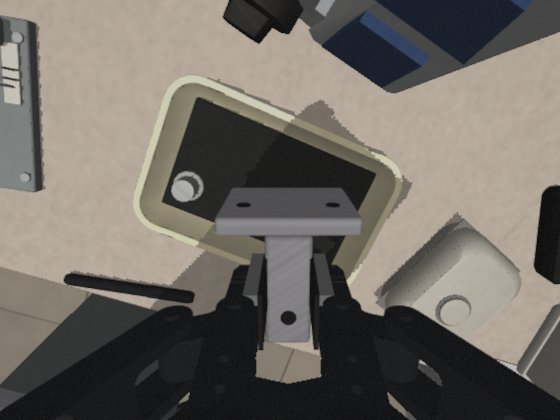

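The bracket is held firmly, about 18 mm between the fingers, with its flange forward. Next I'll carry it to the jig.

>>> {"op": "servo_tool", "data": {
  "series": [0.0077,-0.0485,0,0,0.005,0.0077,-0.0485,0,0,0.005,0.0077,-0.0485,0,0,0.005,0.0077,-0.0485,0,0,0.005,0.0077,-0.0485,0,0,0.005]
}}

```text
time: 4.7
position: [478.8, 80.5, 163.1]
eef_rot: [3.102, 0.498, -0.009]
contact_force: [0.8, -0.2, -1.7]
gripper_width: 17.9
```

>>> {"op": "servo_tool", "data": {
  "series": [0.0077,-0.047,0,0,0.005,0,0,0,0.161,0.005,0,0,0,0,0.005,0,0,0,0,0.005]
}}

```text
time: 5.2
position: [467.4, 131.4, 158.7]
eef_rot: [3.13, 0.254, -0.023]
contact_force: [0.3, 0.4, -2.9]
gripper_width: 17.5
```

```bash
python3 - <<'E'
from h import *
st=bot.sense(); R=pose(st)
I,D=bot.get_image('wrist'); cv2.imwrite('pics/w4.png',I[...,::-1]); np.save('w4.npy',D)
K=bot.get_calibration('wrist'); P=cloud('wrist',K,D,st); np.save('P4.npy',P)
for t in ['jig','fence','bracket','bracket_mid']:
    for r in bot.trace(t,'wrist')[:1]:
        m=r['pixels']&(D>0); print(t,r['conf'],r['point'],m.sum(),np.percentile(P[m][:,2],[5,50,95]))
        np.save('m_'+t+'.npy',m)
I,D=bot.get_image('side'); cv2.imwrite('pics/s4.png',I[...,::-1])
E
```

```text
t 5.2 pos [467.4 131.4 158.7] xyaw 0.1621 z [-0.014 -0.002 -1.   ] F [ 0.3  0.4 -2.9] w 17.5
jig 0.8 [300.3, 114.9] 20709 [10.58838295 12.50296027 58.49280065]
fence 0.98 [302.3, 112.3] 2291 [22.03198767 55.46332276 59.46831831]
bracket 0.86 [285.8, 229.7] 10882 [147.60779085 187.44013558 188.93287961]
bracket_mid 0.88 [290.6, 230.0] 11026 [147.54562147 187.43868581 188.93189984]
```

View pics/w4.png

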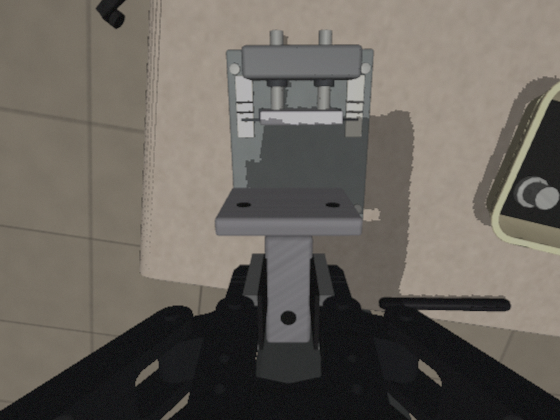

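View pics/s4.png

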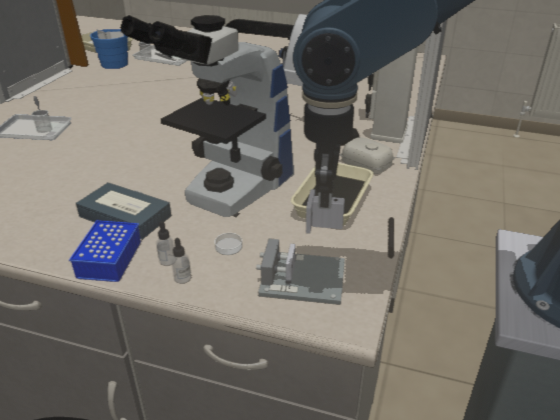

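The flange (top edge at v≈190–235) faces the fence (v≈117, u 260–343). The bed is clear.

```bash
cat > meas.py <<'E'
from h import *
def meas(D,P,st,R,fm,jm,bm):
    pos=np.array(st['position'])
    # bracket in tool frame
    L=(P-pos)@R
    m=bm&(D>0); zt=np.median(P[m][:,2]); m&=abs(P[...,2]-zt)<6
    q=np.c_[L[m][:,0],-L[m][:,1]]; print('bracket top world z',zt,'tool z',np.median(L[m][:,2]),'fit in tool (x,-y,yaw)',fitT(q))
    m=fm&(D>0)&(P[...,2]>54)&(P[...,2]<65)
    r=cv2.minAreaRect(P[m][:,:2].astype(np.float32)); print('fence top',m.sum(),r)
    m=jm&(D>0)&(P[...,2]>54)&(P[...,2]<65)&~fm
    print('housing',m.sum(),cv2.minAreaRect(P[m][:,:2].astype(np.float32)))
    m=jm&(D>0)&(P[...,2]>8)&(P[...,2]<16)
    print('bed',m.sum(),cv2.minAreaRect(P[m][:,:2].astype(np.float32)))
E
python3 - <<'E'
from meas import *
st=bot.sense(); R=pose(st); D=np.load('w4.npy');P=np.load('P4.npy')
f,j,b=[np.load(f'm_{t}.npy') for t in ['fence','jig','bracket']]
meas(D,P,st,R,f,j,b)
E
```

```text
t 5.5 pos [467.8 131.4 159.4] xyaw 0.1594 z [-0.013 -0.002 -1.   ] F [ 0.3  0.6 -1.6] w 18.1
bracket top world z 187.44013558418084 tool z -28.578590968385914 fit in tool (x,-y,yaw) (array([-1.43208939, -0.65701259, -0.00280256]), np.float64(0.6554931412965042))
fence top 1167 ((527.1031494140625, 130.79373168945312), (9.994199752807617, 59.4607048034668), 9.296055793762207)
housing 4046 ((548.73828125, 134.74053955078125), (53.819374084472656, 83.98147583007812), 9.303553581237793)
bed 13592 ((504.78936767578125, 127.44140625), (146.12847900390625, 120.80130767822266), 9.182504653930664)
```

>>> {"op": "servo_tool", "data": {
  "series": [0.013,0.0095,0,-0.005,0.005,0,0,0,0,0.005,0,0,0.04,0,0.005,0,0,0.04,0,0.005,0,0,0.02,0,0.005]
}}

```text
time: 6.12
position: [484.4, 122.9, 58.4]
eef_rot: [3.13, 0.258, -0.012]
contact_force: [0.3, 0.9, -2.0]
gripper_width: 18.2
```

>>> {"op": "servo_tool", "data": {
  "series": [0,0,0,0,0.005,0,0,0,0,0.005]
}}

```text
time: 6.38
position: [484.1, 122.7, 58.0]
eef_rot: [3.13, 0.258, -0.015]
contact_force: [1.1, 0.5, -1.4]
gripper_width: 18.1
```

```bash
cat > look.py <<'E'
from meas import *
import sys
n=sys.argv[1]
st=bot.sense(); R=pose(st)
I,D=bot.get_image('wrist'); cv2.imwrite(f'pics/w{n}.png',I[...,::-1])
K=bot.get_calibration('wrist'); P=cloud('wrist',K,D,st)
ms={}
for t in ['jig','fence','bracket']:
    r=bot.trace(t,'wrist'); ms[t]=r[0]['pixels'] if r else None; print(t,[x['conf'] for x in r])
np.savez('look.npz',D=D,P=P,**{k:v for k,v in ms.items() if v is not None})
meas(D,P,st,R,ms['fence'],ms['jig'],ms['bracket'])
E
python3 look.py 5
```

```text
t 6.375 pos [484.1 122.7  58. ] xyaw 0.1642 z [-0.009 -0.001 -1.   ] F [ 1.1  0.5 -1.4] w 18.1
jig [0.82]
fence [0.65]
bracket [0.97]
bracket top world z 86.78731629696831 tool z -29.283868050518276 fit in tool (x,-y,yaw) (array([-1.33652461, -0.78143461, -0.01604577]), np.float64(0.635840271764088))
fence top 2870 ((548.3847045898438, 134.25921630859375), (54.21571350097656, 59.734291076660156), 9.426408767700195)
housing 9936 ((543.0402221679688, 133.49420166015625), (65.06871032714844, 84.11351013183594), 9.322081565856934)
bed 19820 ((503.5482177734375, 127.09258270263672), (149.30931091308594, 120.4234848022461), 9.447813034057617)
```

View pics/w5.png

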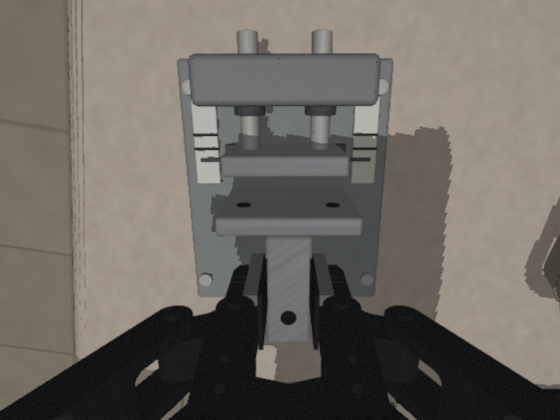

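```bash
python3 - <<'E'
from meas import *
z=np.load('look.npz'); D,P=z['D'],z['P']; st=bot.sense(); R=pose(st)
b=z['bracket']&(abs(P[...,2]-86.8)<4); v,u=np.mgrid[0:420,0:560]
def line(pts):
    vx,vy,x,y=cv2.fitLine(pts.astype(np.float32),cv2.DIST_HUBER,0,.01,.01).ravel(); a=np.arctan2(vy,vx); return (a+np.pi/2)%np.pi-np.pi/2
# front edge: topmost bracket px per column
F=[];Bk=[]
for c in range(236,342):
    r=np.where(b[:,c])[0]
    if len(r): F.append(P[r[0],c])
F=np.array(F)[:,:2]; print('flange front yaw',line(F[:, [1,0]])*-1,len(F))
q=P[z['bracket']&(abs(P[...,2]-86.8)<4)&(v<225)][:,:2].astype(np.float32); print('flange rect',cv2.minAreaRect(q))
q=P[z['bracket']&(abs(P[...,2]-86.8)<4)&(v>240)&(v<330)][:,:2].astype(np.float32); print('rib rect',cv2.minAreaRect(q), 'rib dir',line(q))
f=(v>135)&(v<180)&(u>215)&(u<355)&(P[...,2]>53)&(P[...,2]<64)
print('fence rect',cv2.minAreaRect(P[f][:,:2].astype(np.float32)),np.median(P[f][:,2]))
E
```

```text
t 6.575 pos [484.1 122.8  58.1] xyaw 0.1642 z [-0.009 -0.001 -1.   ] F [ 0.3 -0.1 -2.5] w 18.1
flange front yaw 0.15962315 106
flange rect ((510.8829650878906, 126.35337829589844), (3.699880599975586, 59.5799674987793), 9.089483261108398)
rib rect ((481.2357482910156, 121.56278228759766), (43.99279022216797, 19.798118591308594), 9.02004623413086) rib dir 0.15376008
fence rect ((526.8375854492188, 130.8486328125), (10.582551956176758, 60.06142807006836), 9.357741355895996) 58.51657903896232
```

The fence centre is at about u=285 and the flange centre at u=288.5. That puts the bracket about 1.8 mm too far right and 0.3° off square, so I'll correct both while lowering.

>>> {"op": "servo_tool", "data": {
  "series": [0,-0.0018,0,-0.005,0.005,0,0,0.01,0,0.005,0,0,0.006,0,0.005,0,0,0,0,0.005]
}}

```text
time: 7.08
position: [483.9, 124.7, 41.5]
eef_rot: [3.13, 0.266, -0.013]
contact_force: [-0.8, -0.3, -1.5]
gripper_width: 18.4
```

```bash
python3 -c "
from h import *
pose(bot.sense())"
```

```text
t 7.075 pos [483.9 124.7  41.5] xyaw 0.1697 z [-0.008 -0.001 -1.   ] F [-0.8 -0.3 -1.5] w 18.4
```

>>> {"op": "servo_tool", "data": {
  "series": [0,0,0.004,0,0.005,0,0,0,0,0.005]
}}

```text
time: 7.32
position: [483.8, 124.7, 37.1]
eef_rot: [3.13, 0.266, -0.013]
contact_force: [-0.1, 0.1, -1.9]
gripper_width: 17.9
```

>>> {"op": "servo_tool", "data": {
  "series": [0,0,0.0015,0,0.005]
}}

```text
time: 7.45
position: [484.0, 124.7, 35.7]
eef_rot: [3.13, 0.266, -0.012]
contact_force: [-0.5, -0.2, -1.8]
gripper_width: 17.7
```

```bash
python3 look.py 6; python3 - <<'E'
from h import *
I,D=bot.get_image('side'); cv2.imwrite('pics/s6.png',cv2.resize(I[200:320,200:400,::-1],None,fx=4,fy=4))
E
```

```text
t 7.45 pos [484.  124.7  35.7] xyaw 0.1697 z [-0.008 -0.001 -1.   ] F [-0.5 -0.2 -1.8] w 17.7
jig [0.85]
fence [0.71]
bracket [0.79]
bracket top world z 64.54559020752777 tool z -29.284161058561143 fit in tool (x,-y,yaw) (array([-1.75235915, -0.58386037, -0.00607872]), np.float64(0.6588122397391156))
fence top 3716 ((527.0884399414062, 130.78770446777344), (10.203507423400879, 59.85436248779297), 9.758356094360352)
housing 13265 ((549.0869140625, 134.27992248535156), (52.90351104736328, 84.13127136230469), 9.756185531616211)
bed 22591 ((504.1383056640625, 127.06803894042969), (147.7687530517578, 120.40113830566406), 9.524163246154785)
```

View pics/s6.png

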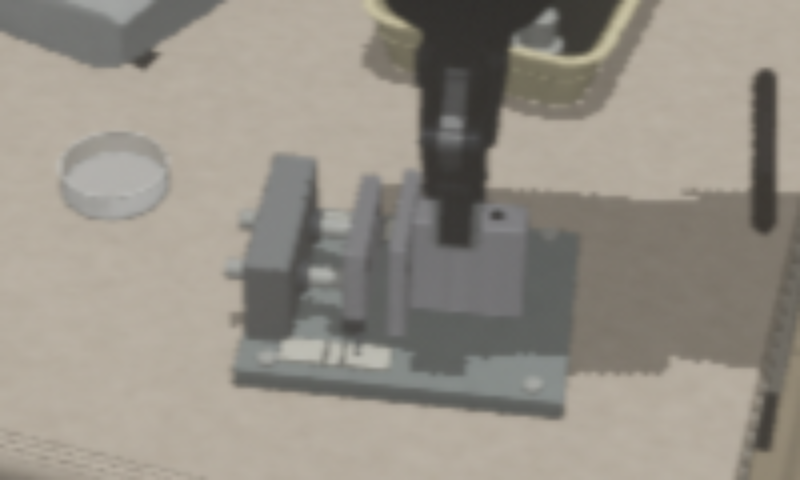

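View pics/w6.png

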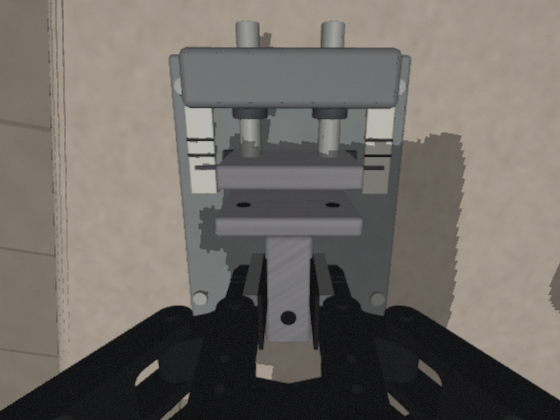

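>>> {"op": "servo_tool", "data": {
  "series": [0,0,0.001,0,0.005]
}}

```text
time: 7.82
position: [484.0, 124.7, 34.8]
eef_rot: [3.13, 0.266, -0.012]
contact_force: [-2.2, 0.1, 1.8]
gripper_width: 18.0
```

>>> {"op": "servo_tool", "data": {
  "series": [0,0,0.001,0,0.005]
}}

```text
time: 7.95
position: [483.8, 125.0, 34.3]
eef_rot: [3.13, 0.266, -0.013]
contact_force: [-6.9, 1.9, 16.4]
gripper_width: 17.8
```

>>> {"op": "servo_tool", "data": {
  "series": [0,0,-0.0005,0,0.005,0,0,0,0,0.005]
}}

```text
time: 8.2
position: [484.0, 125.0, 35.0]
eef_rot: [3.13, 0.266, -0.012]
contact_force: [-0.6, 0.6, -2.8]
gripper_width: 18.1
```

```bash
cat > rel.py <<'E'
from meas import *
import sys
n=sys.argv[1]
st=bot.sense(); R=pose(st)
I,D=bot.get_image('wrist'); cv2.imwrite(f'pics/w{n}.png',I[...,::-1])
K=bot.get_calibration('wrist'); P=cloud('wrist',K,D,st); L=(P-np.array(st['position']))@R
v,u=np.mgrid[0:420,0:560]
X,Y=L[...,0],-L[...,1]   # tool-x forward, left
ok=(D>0)
b=ok&(abs(P[...,2]-64.3)<3)&(abs(Y)<36)&(X>-32)&(X<32.5)&(v<345)
fit=fitT(np.c_[X[b],Y[b]]); print('bracket fit',fit)
rb=b&(X<18)&(X>-30)&(abs(Y)<16); q=np.c_[X[rb],Y[rb]].astype(np.float32); print('rib rect',cv2.minAreaRect(q))
fl=b&(X>21); q=np.c_[X[fl],Y[fl]].astype(np.float32); print('flange',cv2.minAreaRect(q),'Xrange',np.percentile(X[fl],[1,99]))
h=ok&(P[...,2]>53)&(P[...,2]<61.5)&(abs(Y)<48)&(X>30)
f=h&(X<fit[0][0]+30+25)&(abs(Y)<34)
xs=X[h]; print('hist X', np.histogram(xs,bins=np.arange(28,110,4)))
hh=h&(X>X[h].max()-18)
q=np.c_[X[hh],Y[hh]].astype(np.float32); print('housing',cv2.minAreaRect(q))
np.savez('rel.npz',X=X,Y=Y,Z=P[...,2],D=D,I=I)
E
python3 rel.py 7
```

```text
t 8.2 pos [484. 125.  35.] xyaw 0.1696 z [-0.007 -0.001 -1.   ] F [-0.6  0.6 -2.8] w 18.1
bracket fit (array([-1.76270352, -0.67714835,  0.00177211]), np.float64(0.7919930426298754))
rib rect ((-6.001157760620117, 0.06860542297363281), (31.8774356842041, 47.94646072387695), 89.82244110107422)
flange ((24.870101928710938, -0.9759883880615234), (59.998619079589844, 7.734220027923584), 89.9888687133789) Xrange [21.08586541 28.28134987]
hist X (array([   0,    0,  541, 1436, 1599,  227,    0,    0,    0,    0, 1135,
       2382, 2400, 2501, 2597, 2418,    1,    0,    0,    0]), array([ 28,  32,  36,  40,  44,  48,  52,  56,  60,  64,  68,  72,  76,
        80,  84,  88,  92,  96, 100, 104, 108]))
housing ((83.05978393554688, -1.8044967651367188), (84.4500732421875, 17.898202896118164), 89.9805908203125)
```

Square to 0.01° relative to the housing, with the flange 0.8 mm left of centre. Next comes a small lateral correction, a light touch-down and the approach to the fence.

>>> {"op": "servo_tool", "data": {
  "series": [0.004,0.0008,0.0003,0,0.005,0.004,0,0,0,0.005,0,0,0,0,0.005]
}}

```text
time: 8.62
position: [492.5, 125.6, 34.7]
eef_rot: [3.13, 0.266, -0.012]
contact_force: [-0.8, 0.6, 0.2]
gripper_width: 17.9
```

```bash
cat > fen.py <<'E'
from h import *
z=np.load('rel.npz'); X,Y,Z,D=z['X'],z['Y'],z['Z'],z['D']; v,u=np.mgrid[0:420,0:560]
f=(D>0)&(abs(Z-58.6)<2.5)&(abs(Y+1)<34)&(X>29)&(X<68); q=np.c_[X[f],Y[f]].astype(np.float32); print('fence',f.sum(),cv2.minAreaRect(q),np.percentile(X[f],[1,99]))
E
python3 rel.py 8; python3 fen.py
```

```text
t 8.625 pos [492.5 125.6  34.7] xyaw 0.1695 z [-0.008 -0.001 -1.   ] F [-0.8  0.6  0.2] w 17.9
bracket fit (array([-1.85548089, -0.7782853 , -0.01205539]), np.float64(0.7888654700782964))
rib rect ((-6.003292083740234, 0.010606765747070312), (31.97146224975586, 47.9892692565918), 89.95936584472656)
flange ((24.771820068359375, -0.8417701721191406), (59.9859733581543, 7.526102066040039), 89.98869323730469) Xrange [21.08593813 28.28746811]
hist X (array([ 599, 1362, 1681,    0,    0,    0,    0,    0, 1212, 2336, 2359,
       2386, 2411, 2066,    0,    0,    0,    0,    0,    0]), array([ 28,  32,  36,  40,  44,  48,  52,  56,  60,  64,  68,  72,  76,
        80,  84,  88,  92,  96, 100, 104, 108]))
housing ((74.59364318847656, -0.92877197265625), (84.337890625, 17.99936866760254), 89.99909210205078)
fence 6135 ((48.656219482421875, -0.9844627380371094), (67.94017791748047, 38.604835510253906), 89.94867706298828) [30.10347172 67.90258789]
```

View pics/w8.png

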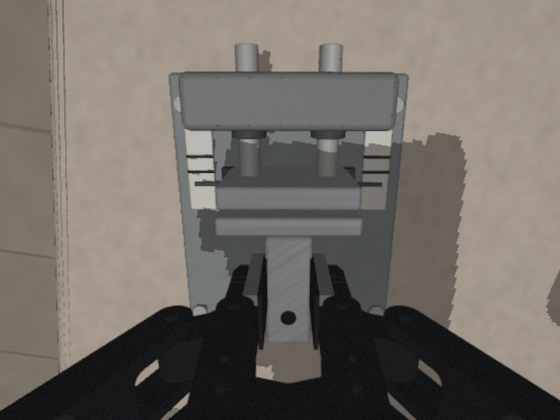

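Centred to 0.1 mm and square. The flange is about 1.5 mm short of the fence, whose pointers are at v≈183, with the marks at 171 and 157. Now I'll press.

>>> {"op": "servo_tool", "data": {
  "series": [0.003,0,0,0,0.005,0.003,0,0,0,0.005,0,0,0,0,0.005]
}}

```text
time: 9.05
position: [497.4, 126.4, 34.5]
eef_rot: [3.13, 0.267, -0.018]
contact_force: [-2.3, -1.4, 1.0]
gripper_width: 18.1
```

```bash
python3 rel.py 9
```

```text
t 9.05 pos [497.4 126.4  34.5] xyaw 0.1699 z [-0.011 -0.002 -1.   ] F [-2.3 -1.4  1. ] w 18.1
bracket fit (array([-1.51692451, -0.69444145, -0.00171626]), np.float64(0.7854197090455551))
rib rect ((-5.99592399597168, 0.05091667175292969), (31.949535369873047, 47.963871002197266), 89.75407409667969)
flange ((24.749845504760742, -0.8613529205322266), (7.484639644622803, 60.05195617675781), 0.04667740315198898) Xrange [21.06825075 28.24629943]
hist X (array([ 664, 1353, 1182,    0,    0,    0,    0, 1628, 2225, 2349, 2372,
       2391, 1439,    0,    0,    0,    0,    0,    0,    0]), array([ 28,  32,  36,  40,  44,  48,  52,  56,  60,  64,  68,  72,  76,
        80,  84,  88,  92,  96, 100, 104, 108]))
housing ((69.54110717773438, -0.7693138122558594), (17.98410415649414, 84.63093566894531), 0.024452675133943558)
```

View pics/w9.png

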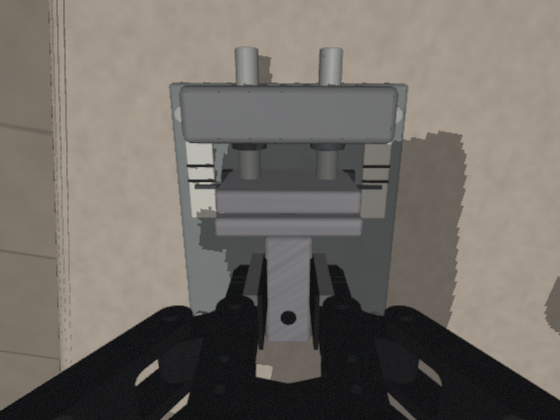

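>>> {"op": "servo_tool", "data": {
  "series": [0.003,0,0,0,0.005,0.003,0,0,0,0.005,0,0,0,0,0.005]
}}

```text
time: 9.48
position: [500.5, 126.9, 34.5]
eef_rot: [3.129, 0.267, -0.028]
contact_force: [-2.8, -1.2, 1.5]
gripper_width: 18.3
```

```bash
python3 rel.py 10
```

```text
t 9.475 pos [500.5 126.9  34.5] xyaw 0.1704 z [-0.018 -0.003 -1.   ] F [-2.8 -1.2  1.5] w 18.3
bracket fit (array([-1.68421515, -0.80806774,  0.00633529]), np.float64(0.7963249880634289))
rib rect ((-6.002191543579102, -0.0019674301147460938), (47.956153869628906, 31.942697525024414), 0.0024403061252087355)
flange ((24.790014266967773, -0.9414272308349609), (60.03227615356445, 7.565537929534912), 89.89652252197266) Xrange [21.10213547 28.19154397]
hist X (array([ 669, 1364, 1171,    0,    0,    0, 1222, 2146, 2286, 2354, 2384,
       1812,    0,    0,    0,    0,    0,    0,    0,    0]), array([ 28,  32,  36,  40,  44,  48,  52,  56,  60,  64,  68,  72,  76,
        80,  84,  88,  92,  96, 100, 104, 108]))
housing ((66.25640869140625, -0.7762298583984375), (17.987850189208984, 84.43211364746094), 0.007106565870344639)
```

View pics/w10.png

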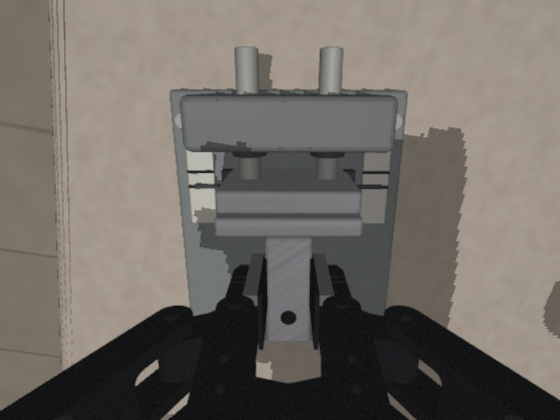

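```bash
python3 - <<'E'
from h import *
for i in range(5):
    pose(bot.sense()); I,D=bot.get_image('wrist')
cv2.imwrite('pics/w11.png',cv2.resize(I[80:240,160:420,::-1],None,fx=3,fy=3,interpolation=cv2.INTER_CUBIC))
E
```

```text
t 9.525 pos [500.5 126.9  34.5] xyaw 0.1704 z [-0.018 -0.003 -1.   ] F [-4.4 -1.3  4.6] w 18.2
t 9.575 pos [500.6 126.9  34.5] xyaw 0.1703 z [-0.018 -0.003 -1.   ] F [-5.2 -1.8  5.2] w 18.0
t 9.625 pos [500.6 126.9  34.5] xyaw 0.1703 z [-0.018 -0.003 -1.   ] F [-4.3 -3.   5.3] w 18.2
t 9.675 pos [500.6 126.9  34.5] xyaw 0.1702 z [-0.018 -0.003 -1.   ] F [-5.6 -1.2  4.7] w 18.0
t 9.725 pos [500.6 126.9  34.5] xyaw 0.1703 z [-0.018 -0.003 -1.   ] F [-5.1 -2.4  5.1] w 17.8
```

View pics/w11.png

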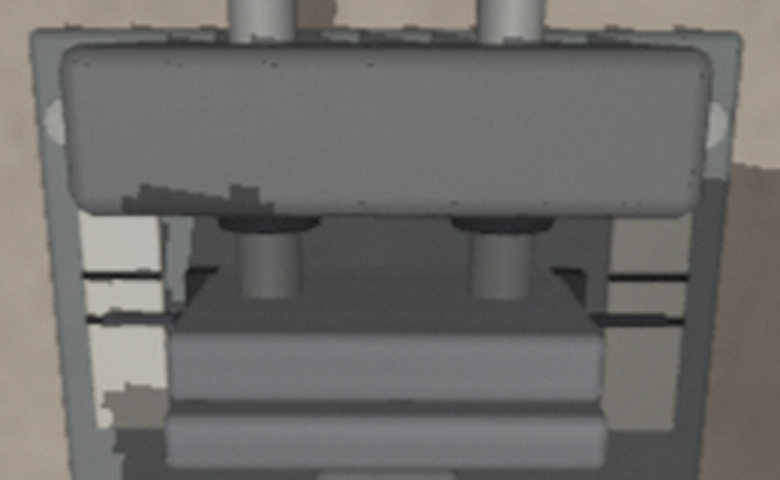

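The pointers sit on the first mark, so about 6 mm, and the force reading of about 5.4 N agrees. Before pressing further I'll check that the bracket is still flat.

```bash
cat > pitch.py <<'E'
from h import *
z=np.load('rel.npz'); X,Y,Z,D=z['X'],z['Y'],z['Z'],z['D']; v,u=np.mgrid[0:420,0:560]
def pl(n,m):
    A=np.c_[X[m],Y[m],np.ones(m.sum())]; c=np.linalg.lstsq(A,Z[m],rcond=None)[0]
    r=abs(Z[m]-A@c)<1.5; c=np.linalg.lstsq(A[r],Z[m][r],rcond=None)[0]; print(n,m.sum(),'slope x,y',c[:2].round(4),'z med',np.median(Z[m]).round(2))
pl('bracket rib',(abs(Z-64.3)<2.5)&(abs(Y)<9)&(X>-26)&(X<18)&(v<315))
pl('bracket all',(abs(Z-64.3)<2.5)&((abs(Y)<9)|(X>21))&(abs(Y)<28)&(X>-26)&(X<27.5)&(v<315))
hx=X[(abs(Z-58)<2.5)&(abs(Y)<45)&(v<200)&(X>48)]; 
pl('housing',(abs(Z-58)<2.5)&(abs(Y)<40)&(X>hx.max()-22)&(X<hx.max()-3))
pl('bed',(abs(Z-12)<2.5)&(abs(Y)<58))
E
python3 rel.py 12 >/dev/null; python3 pitch.py
```

```text
bracket rib 3054 slope x,y [-0.004   0.0053] z med 63.94
bracket all 5456 slope x,y [-0.0057  0.0101] z med 63.89
housing 10007 slope x,y [0.0182 0.0009] z med 57.65
bed 14092 slope x,y [0.0006 0.0009] z med 11.76
```

The bracket is flat to within about 0.3° and seated. I'll press the last 4 mm or so.

>>> {"op": "servo_tool", "data": {
  "series": [0.0035,0,0,0,0.005,0.003,0,0,0,0.005]
}}

```text
time: 10.07
position: [503.4, 127.5, 34.6]
eef_rot: [3.128, 0.267, -0.042]
contact_force: [-16.6, -3.2, 17.3]
gripper_width: 18.1
```

```bash
cat > st.py <<'E'
from h import *
import sys
for i in range(4):
    pose(bot.sense()); I,D=bot.get_image('wrist')
cv2.imwrite(f'pics/w{sys.argv[1]}.png',cv2.resize(I[80:240,160:420,::-1],None,fx=3,fy=3,interpolation=cv2.INTER_CUBIC))
E
python3 st.py 13; python3 rel.py 14 | grep -v hist; python3 pitch.py
```

```text
t 10.075 pos [503.4 127.5  34.6] xyaw 0.1704 z [-0.026 -0.004 -1.   ] F [-16.6  -3.2  17.3] w 18.1
t 10.125 pos [503.6 127.5  34.7] xyaw 0.1705 z [-0.026 -0.004 -1.   ] F [-14.8  -2.9  16. ] w 18.1
t 10.175 pos [503.5 127.5  34.6] xyaw 0.1704 z [-0.026 -0.004 -1.   ] F [-14.1  -3.3  15.5] w 17.8
t 10.225 pos [503.5 127.5  34.6] xyaw 0.1705 z [-0.026 -0.004 -1.   ] F [-14.1  -3.4  15.3] w 18.1
t 10.275 pos [503.5 127.5  34.6] xyaw 0.1705 z [-0.026 -0.004 -1.   ] F [-14.7  -2.6  14.7] w 18.2
bracket fit (array([-1.94760687, -0.70820221, -0.00564449]), np.float64(0.7967213275397167))
rib rect ((-6.000911712646484, -0.002567291259765625), (47.97676467895508, 31.753646850585938), 0.06540822237730026)
flange ((24.78084373474121, -0.7912845611572266), (59.92427444458008, 7.5308451652526855), 89.97676849365234) Xrange [21.07130658 28.16285558]
          0,    0,    0,    0,    0,    0,    0,    0,    0]), array([ 28,  32,  36,  40,  44,  48,  52,  56,  60,  64,  68,  72,  76,
        80,  84,  88,  92,  96, 100, 104, 108]))
housing ((62.96239471435547, -1.1022529602050781), (84.26775360107422, 17.998493194580078), 89.99711608886719)
bracket rib 3061 slope x,y [-0.013  -0.0035] z med 64.05
bracket all 5476 slope x,y [-0.0146  0.0069] z med 63.9
housing 9741 slope x,y [0.0197 0.001 ] z med 57.63
bed 12940 slope x,y [0.0003 0.0011] z med 11.75
```

View pics/w13.png

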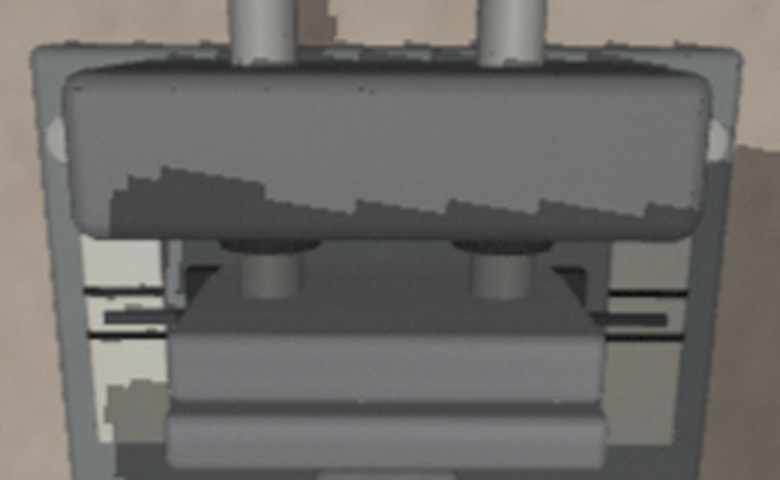

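The pointers (v≈319 in the zoom) stand between the marks (337 and 293), which gives about 9.3 mm. I'll check the side and scene views before handing in.

```bash
python3 - <<'E'
from h import *
I,D=bot.get_image('side'); cv2.imwrite('pics/s15.png',cv2.resize(I[210:310,240:370,::-1],None,fx=6,fy=6,interpolation=cv2.INTER_CUBIC))
I,D=bot.get_image('scene'); cv2.imwrite('pics/sc15.png',I[...,::-1])
E
```

```text
(no output)
```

View pics/s15.png

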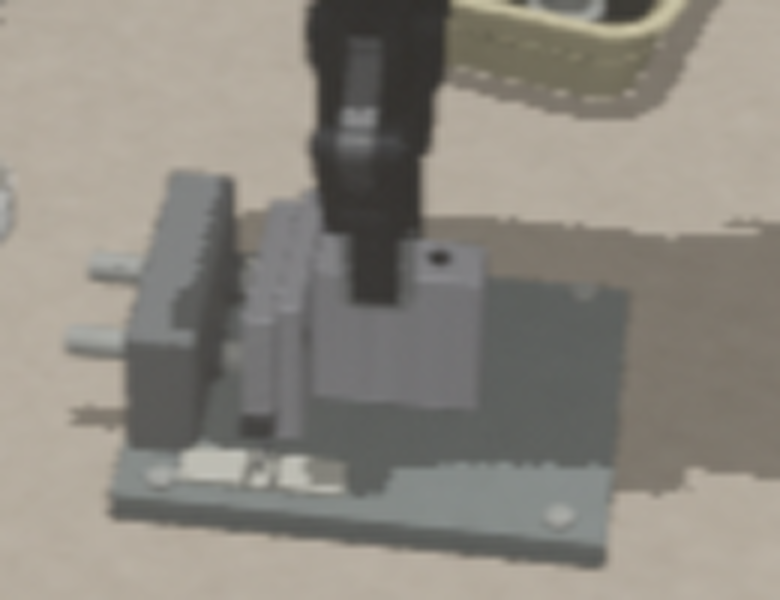

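View pics/sc15.png

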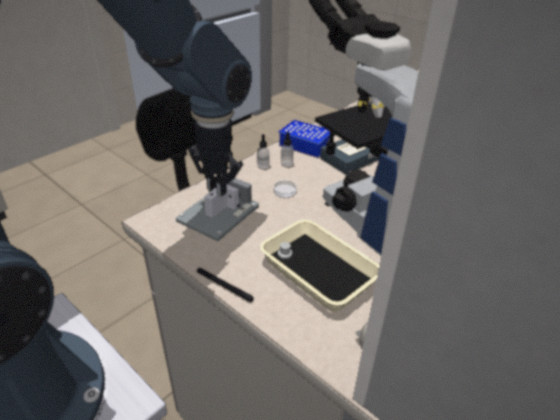

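The flange is flush on the fence, the bracket is on the bed, and the bushing and other things are undisturbed. I'll hand in now.

```bash
python3 -c "
from h import *
pose(bot.sense()); print(bot.hand_in()); pose(bot.sense())"
```

```text
t 10.425 pos [503.5 127.5  34.6] xyaw 0.1706 z [-0.026 -0.004 -1.   ] F [-13.9  -3.4  15.4] w 17.8
the job is handed in; nothing more can be done
None
the job is handed in; nothing more can be done
```

I lifted the bracket out of the tray, set it on the jig bed with its flange to the fence, and pressed it forward. I handed the job in at 10.4 s with the arm still gripping and pressing steadily.

**Last checks**
- **Fence push:** both pointers stand between the two marks, at about 9.3 mm, which is about 9.3 N. The fence is well short of its end stop.
- **Centred and square:** the flange is about 0.3 mm off the housing's centre line and square to it within about 0.05°.
- **Steadiness:** force and pose held steady over the last 0.35 s before hand-in.
- **Other things:** in the last scene picture, the bushing, bottles, dish and marker look undisturbed.

**Less than ideal**
- **Wrist force:** it reads about 14 N forward, more than the spring's 9.3 N. The gripper also presses the bracket onto the bed with about 15 N, so I put the difference down to bed friction.
- **Tilt:** the tool leaned about 1.5° under load. A noisy depth fit puts the bracket's own pitch at up to about 0.8°, with its back edge slightly raised. The side view shows it seated and the flange flush with the fence, so I left it.

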